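# Jack up the violin stand and hold it

### The arm

A 6-joint arm with a two-finger parallel gripper is mounted at the origin on a cart in front of the work surface, level with it; the furniture and walls round the work are solid. World frame = base frame: x ahead of the robot, y to its left, z up, the work surface at z = 0. Lengths are in mm, angles in rad, forces in N, time in s.
With the tool pointing down it reaches from about 350 to 775 mm from the base axis. Payload 7.3 kg.
Tool frame: the origin (TCP) lies on the mounting face of the last link; the fingertips stand 178 mm ahead of it and the grasp point (between the pads) lies 159 mm ahead of it (bot.grip_point_offset is the distance from the TCP to the grasp point, in mm); x points along the fingers, y is the direction in which the jaws open and shut, and the axes are right-handed (so a half turn about x gives the same grasp; the last joint's range is limited). The gripper opens to 92 mm and grips with 3 to 60 N. Pads are 19 mm wide; open, the fingers measure 130 mm over their backs; the gripper's body (75 mm by 190 mm) begins 47 mm behind the grasp point.
Start: joints at [1.171, 0.342, 1.524, -0, 1.275, -0.146], TCP at [131.797, 508.19, 404.741] pointing down, gripper open.
Joint ranges: [-2.53, 2.53], [-0.77, 2.02], [0.04, 2.7], [-1, 4.14], [0.28, 2.66], [-3.11, 3.11]. Speed limits (rad/s): [2.57, 2.57, 3.14, 3.14, 3.14, 3.14].

### API

Orientations are given as [roll, pitch, yaw] about the fixed x, y, z axes, in that order (R = Rz(yaw) Ry(pitch) Rx(roll)).
In Python, from plant import bot gives the robot as it stands.
- The arm moves only by the tool arm_command, never from a script. Its argument "moves" is a list of rows, each a list of 5 numbers: the shift along the tool's x, y, z in cm, then the turn about the tool's x in degrees, then the opening, from 0 (shut) to 1 (fully open). A call has 1 to 10 rows; each row is the pose to reach, as a shift and turn from the pose measured when the call began, along the tool's axes at that moment; what a row does not reach only later rows make up. A row lasts 1/10 s, in which the tool goes at most 50 mm and 8.59 degrees, less where a joint would pass 70% of its speed; a pose out of reach is approached as far as the arm can. A call with a gripper value outside its range is refused whole. The fingers move at their own pace and stop on an object; the grip force is fixed at half the most. Time passes only in rows, so rows that repeat a pose let the fingers close. It gives the time, the measured TCP pose, the force and the opening at its end, in the units of the state.
- bot.get_obs(): the state, without advancing time (a new reading comes with each control period).
- bot.capture(name): name is "side" or "top" or "wrist"; returns a dict with "frame" (400x640x3 uint8, blue, green, red), "K" (3x3 intrinsics, pixels), "origin" and "orientation" of the camera in the world; the wrist camera has in their place "T_tool_cam" (4x4, takes a point from camera to tool coordinates, whose origin is the TCP and whose axes are the tool frame's). Camera axes: x right, y down, z forward; pixel columns grow to the right and rows downward; lengths in mm; the calibration is good to about 2 mm. A picture is of the moment at which its call begins: read the wrist's pose just before it. There is no depth.
- bot.close_job(): hands the job in, once; it reports no verdict.
The state is a dict: "time": time; "joint_positions": joint angles; "dq": joint speeds; "tau": joint torques, N m; "tool_pos": TCP position; "tcp_rot": TCP orientation; "contact_force": force on the tool from outside, world axes, zero at the start; "moment": the same for the moment, N m; "grip_width": finger opening in mm.
Only numpy, scipy, OpenCV 4.12 (cv2) and the standard library are available. Lean on these libraries where they do the work, as an engineer would, in place of code of your own. Each camera call takes 0.05 s, during which the arm holds its last target.

### The job

The violin lies on a board that is hinged at one end; raise the board's free end with the small blue lever jack so that a colleague can put a prop under it. Slide the jack in straight from that end, by its black post, until its saddle stands squarely under the red-marked yellow lift shoe and let go of the post; then work the red handle with two full strokes: right down, let it come all the way up, right down again. Finish while still holding the handle down on the second stroke, without touching the board, shoe or violin and without disturbing the glue pot, spool clamp or cork block.

Things in the scene. Friction and masses are not known exactly. Their poses are not given: they have to be found in the camera images.
- jack: small loose lever jack, 0.9 kg. Origin on the bench under the saddle's middle; +x = its front, z up. Blue base 60 mm wide, 12 thick, from x = +30 to -190 mm; housing 46 x 44 mm round the origin, 48 high. When under the shoe it points along the stand's -y, so staying off the 6 mm wool mat that begins just beyond. Slide it over the bench, do not lift it
- jack_post (a point): middle of the top of the jack's black carrying post (at x = -162 mm in the jack's frame), 85 mm above the bench; axes as the jack's. The post is 16 mm (along x) by 26 mm (along y) and free from 18 mm above the bench up: grip it across its 26 mm
- saddle_top (a point): middle of the top of the jack's round saddle (34 mm across), 60 mm above the bench when lowered
- handle_pad (a point): pressing point on top of the red handle plate, 70 mm from its pivot (pivot at x = -42, z = 44 mm in the jack's frame, axis along its y). The plate is 26 mm wide, 40 to 88 mm from the pivot. Up, it slopes up toward the jack's back by 0.55 rad with this point at x = -99, z = 85 mm; right down it is level, x = -112, z = 46 mm
- jack_handle (a joint): handle angle, rad: 0 = up (a spring returns it), 0.6 = right down against its stop. At the pad it takes about 4 N to move it free or keep it down, 10 to 14 N when lifting
- jack_saddle (a joint): rise of the saddle, m: 0 = lowered. Ratchet: one full handle stroke raises it about 0.017, the second to about 0.031, its full height; friction keeps it up when the handle rises. Each stroke must go right down (over 0.55 rad) and between strokes the handle right up
- tilt_stand: fixed wooden stand with the hinged board (226 x 400 mm) and a violin on it. Origin on the bench below the middle of the board's free end; +y points out of that end, to the side where the jack comes in; z up. The board reaches from y = +16 mm back to its hinge at y = -385 mm
- lift_point (a point): middle of the underside of the steel pad (30 mm across) of the yellow lift shoe, 66 mm above the bench with the board down, 44 mm out (+y) from the stand's origin, anywhere along the board's end in x. The tongue is 38 mm wide, reaches 19 mm farther out, and has a red spot right above the pad, 84 mm above the bench
- tilt_board (a joint): angle of the hinged board, rad: 0 = down on its rests; about 0.06 when the jack is at full height
- glue_pot: teal enamel pot with a knobbed lid, 80 mm across, 81 mm tall, bystander; origin under its middle
- spool_clamp: wooden spool clamp lying on the bench, 27 x 89 x 27 mm, bystander; origin under its middle
- cork_block: cork block 45 x 70 x 30 mm, bystander; origin under its middle
- rib_mould_2: wooden batten 35 x 160 x 18 mm lying fixed on the bench beside the jack's way, its nearer end pointing at the robot, origin under its middle, long side along its own y; keep the jack clear of it

How it is judged (in metres and radians):
On the way, in this order (a step that is already met when the one before it is completed fails the run):
1. the lowered jack stands with its saddle squarely under the lift shoe (within 12 mm), the board still down, and the robot has let go of it (horizontal distance between saddle_top and lift_point below 0.012 m and value of joint jack_saddle below 0.004 m and value of joint jack_handle below 0.12 rad and value of joint tilt_board below 0.006 rad and angle between jack's own z axis and vertical below 0.06 rad and contact force between each of the arm, the fingers and jack below 0.3 N), for 0.2 s.
2. first full stroke: handle right down (over 0.52 rad), the saddle bearing the board (value of joint jack_handle above 0.52 rad and value of joint jack_saddle above 0.011 m and contact force between jack and tilt_stand above 1.5 N), for 0.1 s.
3. the handle comes all the way up (under 0.1 rad), the board staying on the raised saddle (value of joint jack_handle below 0.1 rad and value of joint jack_saddle above 0.01 m and contact force between jack and tilt_stand above 1.5 N), for 0.1 s.
At the end, for the whole second after the job is handed in: Handle pressed down by the robot (over 0.52 rad, over 1.5 N); saddle up over 25 mm, board over 0.045 rad and bearing on it, untouched by the robot; saddle within 12 mm of the lift point from above, jack flat and still; glue pot, spool clamp and cork block within 20 mm of their places (value of joint jack_handle above 0.52 rad and value of joint jack_saddle above 0.025 m and value of joint tilt_board above 0.045 rad and contact force between jack and tilt_stand above 1.5 N and horizontal distance between saddle_top and lift_point below 0.012 m and angle between jack's own z axis and vertical below 0.06 rad and linear speed of jack below 0.02 m/s and distance of each of glue_pot, spool_clamp, cork_block from where it was at the start of the episode below 0.02 m and contact force between the fingers and jack above 1.5 N and contact force between each of the fingers, the arm and tilt_stand below 0.3 N); the arm keeps its last pose, push and grip.
It fails at once if the robot touches the board, the lift shoe or the violin (contact force between any of the arm, the fingers and tilt_stand above 2 N).
It fails at once if a bystander is pushed or tipped (distance of any of glue_pot, spool_clamp, cork_block from where it was at the start of the episode above 0.03 m).
It also fails if it takes over 54 s, if anything falls off the work surface, if the arm or the gripper's body presses on something with over 40 N, if the wrist force passes 120 N, or if a joint passes its speed limit or range.

## Working session

There is one attempt and no reset: what is moved stays moved. The work goes in short steps, Python scripts to look and compute and a tool call to move; the robot and the scene stay as the last step left them, time stands still between calls to the robot, and variables do not carry over. Pictures are saved under pics/ and viewed, and the job is handed in when it is done.

Besides the shell and the picture viewer there is one more tool, called after "Call:" as a command line: name --pt "numbers of a row" for each row, then --argument value for the rest. arm_command: Moves the arm, as the interface text tells. Its arguments: {"type":"object","properties":{"moves":{"type":"array"}},"required":["moves"]}

```bash
mkdir -p pics; ls; python3 - <<'E'
from plant import bot
import cv2,numpy as np
o=bot.get_obs();print({k:np.round(v,4).tolist() for k,v in o.items()})
for n in("top","side","wrist"):
    c=bot.capture(n);cv2.imwrite(f"pics/{n}0.png",c["frame"])
    print(n,{k:np.round(v,4).tolist() for k,v in c.items() if k!="frame"})
E
```

```text
pics
{'time': 0.0, 'joint_positions': [1.171, 0.3427, 1.525, 0.0, 1.2754, -0.146], 'dq': [-0.0001, 0.0013, -0.0007, -0.0007, 0.0007, 0.0011], 'tau': [0.0006, -43.1237, -24.4223, 0.0718, 0.0558, -0.0002], 'tool_pos': [131.7427, 508.0566, 404.0371], 'tcp_rot': [-1.719, 1.5692, -1.9728], 'contact_force': [-0.3122, 0.3853, 0.7262], 'moment': [0.0067, -0.0296, -0.0049], 'grip_width': 91.8098}
top {'K': [[425.8941, 0.0, 326.0625], [0.0, 425.8941, 194.4767], [0.0, 0.0, 1.0]], 'origin': [434.5503, -37.3939, 1346.3221], 'orientation': [-3.0648, -0.0108, -1.5717]}
side {'K': [[503.4595, 0.0, 323.1398], [0.0, 503.4595, 202.8027], [0.0, 0.0, 1.0]], 'origin': [498.7209, 1158.7224, 640.6229], 'orientation': [-2.0019, 0.0153, -3.1325]}
wrist {'K': [[337.0204, 0.0, 318.7441], [0.0, 337.0204, 199.7662], [0.0, 0.0, 1.0]], 'T_tool_cam': [[0.0012, -0.3046, 0.9525, 20.172], [1.0, 0.001, -0.0009, -1.2246], [-0.0007, 0.9525, 0.3046, -83.1731], [0.0, 0.0, 0.0, 1.0]]}
```

View pics/top0.png

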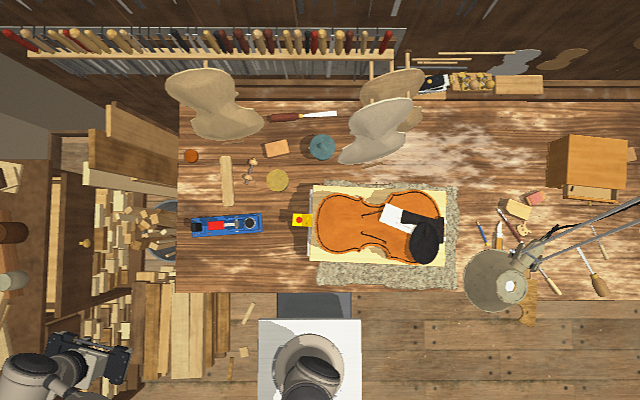

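View pics/side0.png

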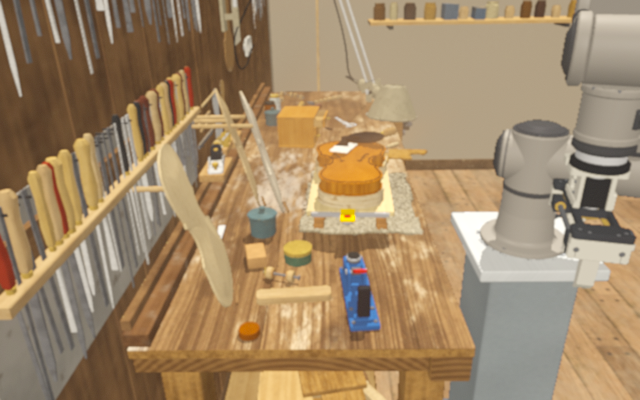

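View pics/wrist0.png

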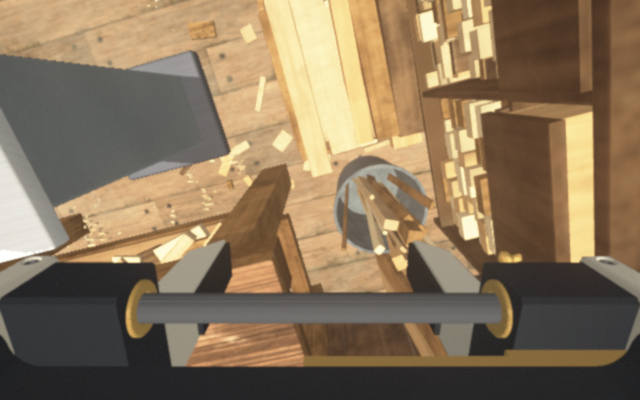

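```bash
python3 - <<'E'
import cv2
a=cv2.imread("pics/top0.png")
cv2.imwrite("pics/top0a.png",cv2.resize(a[200:250,180:330],None,fx=5.3,fy=5.3,interpolation=cv2.INTER_CUBIC))
cv2.imwrite("pics/top0b.png",cv2.resize(a[130:280,180:330],None,fx=4,fy=4,interpolation=cv2.INTER_CUBIC))
a=cv2.imread("pics/side0.png")
cv2.imwrite("pics/side0a.png",cv2.resize(a[200:340,235:415],None,fx=4.2,fy=4.2,interpolation=cv2.INTER_CUBIC))
E
```

```text
(no output)
```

View pics/top0a.png

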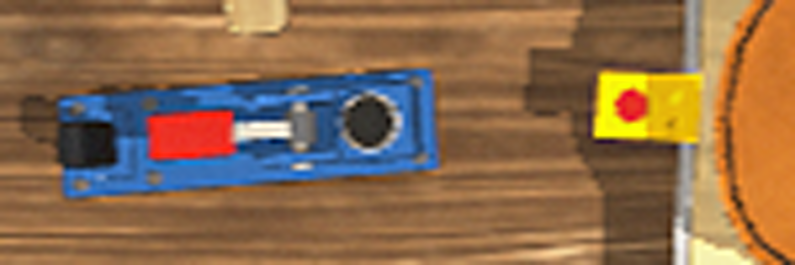

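View pics/top0b.png

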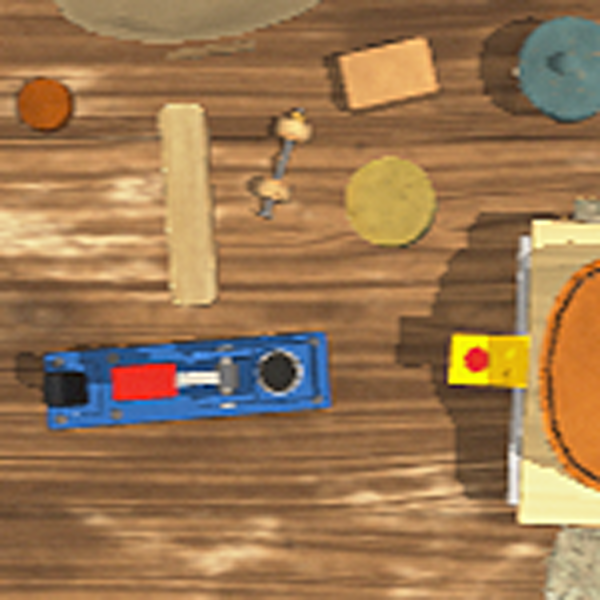

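View pics/side0a.png

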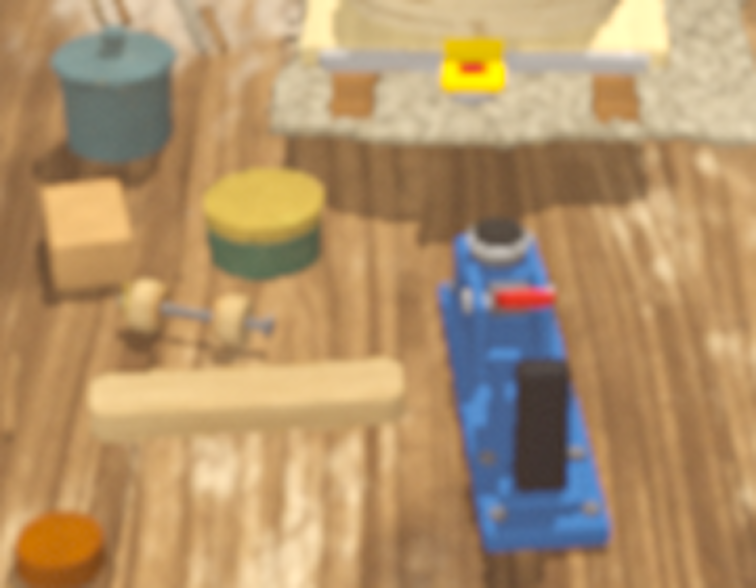

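```bash
cat > h.py <<'E'
import numpy as np,cv2
from scipy.spatial.transform import Rotation as Rn
from scipy.optimize import least_squares
TOP=dict(K=np.array([[425.8941,0,326.0625],[0,425.8941,194.4767],[0,0,1]]),o=np.array([434.5503,-37.3939,1346.3221]),R=Rn.from_euler('xyz',[-3.0648,-0.0108,-1.5717]).as_matrix())
SIDE=dict(K=np.array([[503.4595,0,323.1398],[0,503.4595,202.8027],[0,0,1]]),o=np.array([498.7209,1158.7224,640.6229]),R=Rn.from_euler('xyz',[-2.0019,.0153,-3.1325]).as_matrix())
def pix(p,s,u0,v0): return ((p[0]+.5)/s-.5+u0,(p[1]+.5)/s-.5+v0)
def back(c,uv,z):
    d=c['R']@np.linalg.inv(c['K'])@np.array([uv[0],uv[1],1.]); return c['o']+d*(z-c['o'][2])/d[2]
def proj(c,P):
    q=c['K']@(c['R'].T@(np.asarray(P,float)-c['o'])); return q[:2]/q[2]
E
python3 - <<'E'
from h import *
A=lambda x,y:pix((x,y),5.3,180,200)
B=lambda x,y:pix((x,y),4,180,130)
S=lambda x,y:pix((x,y),4.2,235,200)
for n,c,uv,z in [("saddle",TOP,A(371,122),60),("fl",TOP,A(433,70),12),("fr",TOP,A(438,166),12),("bl",TOP,A(57,98),12),("br",TOP,A(65,199),12),("post",TOP,A(85,143),85),
 ("spot",TOP,A(631,105),84),("tonguefar",TOP,A(600,71),84),("tonguenear",TOP,A(594,137),84),
 ("edge far",TOP,B(530,237),70),("edge near",TOP,B(516,503),70),
 ("mould n1",TOP,B(178,304),18),("n2",TOP,B(216,300),18),("f1",TOP,B(162,106),18),("f2",TOP,B(206,104),18),
 ("S saddle",SIDE,S(498,232),60),("S bl",SIDE,S(487,548-25),12),("S br",SIDE,S(608,515),12),("S spot",SIDE,S(472,68),84),("S post",SIDE,S(544,370),85),("S mould n",SIDE,S(403,365),18)]:
    print(n,np.round(back(c,uv,z)[:2],1))
E
```

```text
saddle [448.6 178.7]
fl [479.8 150.7]
fr [423.3 147.2]
bl [463.4 371.4]
br [404.3 365.3]
post [436.9 332.9]
spot [457.7  30. ]
tonguefar [476.7  47.4]
tonguenear [439.9  50.6]
edge far [549.7  -9.4]
edge near [351.2   0.7]
mould n1 [502.  265.6]
n2 [505.1 236.2]
f1 [657.6 280.9]
f2 [659.2 246.4]
S saddle [448.9 178.2]
S bl [461.9 361.9]
S br [405.  356.6]
S spot [457.8  27.8]
S post [435.5 344.5]
S mould n [500.4 240.8]
```

```bash
cat >> h.py <<'E'
def plan(gx,gy,gz,ang,bot,off=159):
    """ang: world direction (rad) of desired tool y axis; gz height of the point 'off' ahead of TCP"""
    o=bot.get_obs(); R=Rn.from_euler('xyz',o['tcp_rot']).as_matrix(); p=np.array(o['tool_pos'])
    g=p+R[:,0]*off
    sh=R.T@(np.array([gx,gy,gz])-g)/10
    yd=np.array([np.cos(ang),np.sin(ang),0]); v=R.T@yd
    t=np.degrees(np.arctan2(v[2],v[1])); t=(t+90)%180-90
    print("t",o['time'],"grip pt",g.round(1),"ydir",np.degrees(np.arctan2(R[1,1],R[0,1])).round(2),"zdir",R[:,2].round(3),"xdir",R[:,0].round(4))
    print("shift cm",sh.round(2),"turn",t.round(2),"F",np.round(o['contact_force'],2),"w",round(o['grip_width'],1),"q6",np.round(o['joint_positions'],3))
E
python3 - <<'E'
from h import *
from plant import bot
# jack dir (0.08,-.997): jack y = z x dir = (.997,.08)
plan(436,340.4,180,np.arctan2(.08,.997),bot)
E
```

```text
t 0.15 grip pt [131.7 507.9 245.2] ydir 75.46 zdir [ 0.968 -0.251 -0.   ] xdir [-4.0e-04 -1.1e-03 -1.0e+00]
shift cm [ 6.53 -8.57 33.66] turn 70.87 F [ 0.5  -0.23  0.74] w 91.5 q6 [ 1.171  0.343  1.525 -0.     1.275 -0.146]
```

Call:
arm_command --pt "6.5 -8.6 33.7 71 1" --pt "6.5 -8.6 33.7 71 1" --pt "6.5 -8.6 33.7 71 1" --pt "6.5 -8.6 33.7 71 1" --pt "6.5 -8.6 33.7 71 1" --pt "6.5 -8.6 33.7 71 1" --pt "6.5 -8.6 33.7 71 1" --pt "6.5 -8.6 33.7 71 1" --pt "6.5 -8.6 33.7 71 1" --pt "6.5 -8.6 33.7 71 1"

```text
time: 1.15
tool_pos: [436.8, 339.7, 338.7]
tcp_rot: [-0.809, 1.569, -2.304]
contact_force: [0.6, 0.4, 0.7]
grip_width: 91.7
```

```bash
python3 - <<'E'
from h import *
from plant import bot
plan(436,340.4,55,np.arctan2(.08,.997),bot)
o=bot.get_obs();c=bot.capture("wrist");cv2.imwrite("pics/w1.png",c["frame"])
R=Rn.from_euler('xyz',o['tcp_rot']).as_matrix();T=c['T_tool_cam']
C=dict(K=c['K'],R=R@T[:3,:3],o=np.array(o['tool_pos'])+R@T[:3,3])
for P in[(436,340.4,85),(448.8,178.8,60)]: print(proj(C,P))
E
```

```text
t 1.15 grip pt [436.5 339.4 179.7] ydir 4.38 zdir [ 0.076 -0.997  0.001] xdir [-0.0014 -0.0016 -1.    ]
shift cm [12.47 -0.03 -0.12] turn -0.21 F [0.61 0.36 0.67] w 91.7 q6 [ 5.230e-01  4.540e-01  1.543e+00 -1.000e-03  1.147e+00  4.460e-01]
[319.24293502 207.17926632]
[319.4982184  359.58605825]
```

View pics/w1.png

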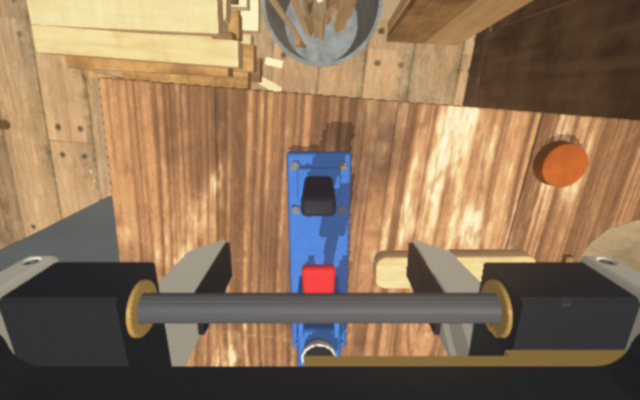

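Call:
arm_command --pt "4 0 -0.1 0 1" --pt "8 0 -0.1 0 1" --pt "11 0 -0.1 0 1" --pt "12.5 0 -0.1 0 1" --pt "12.5 0 -0.1 0 1" --pt "12.5 0 -0.1 0 1"

```text
time: 1.8
tool_pos: [436.1, 341.3, 214.4]
tcp_rot: [-0.656, 1.569, -2.147]
contact_force: [-0.2, 0.7, 0.2]
grip_width: 91.8
```

```bash
python3 - <<'E'
from h import *
from plant import bot
plan(436,340.4,55,np.arctan2(.08,.997),bot)
c=bot.capture("wrist");cv2.imwrite("pics/w2.png",c["frame"])
c=bot.capture("side");cv2.imwrite("pics/s2.png",cv2.resize(c["frame"][200:380,235:415],None,fx=3.3,fy=3.3,interpolation=cv2.INTER_CUBIC))
E
```

```text
t 1.8 grip pt [436.  341.1  55.4] ydir 4.59 zdir [ 0.08  -0.997  0.001] xdir [-8.0e-04 -1.2e-03 -1.0e+00]
shift cm [ 0.04 -0.01  0.07] turn -0.0 F [-0.19  0.73  0.17] w 91.8 q6 [ 5.260e-01  6.120e-01  1.668e+00 -1.000e-03  8.620e-01  4.460e-01]
```

View pics/w2.png

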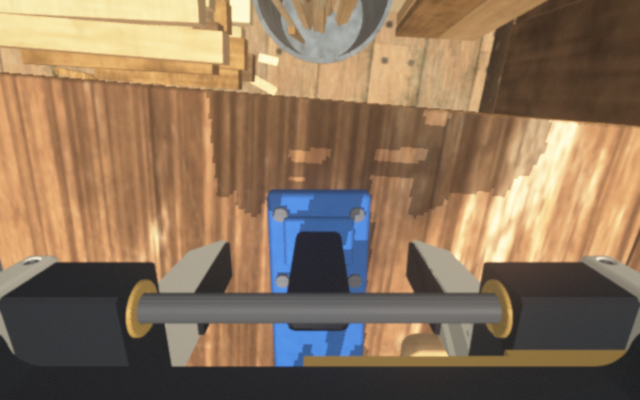

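View pics/s2.png

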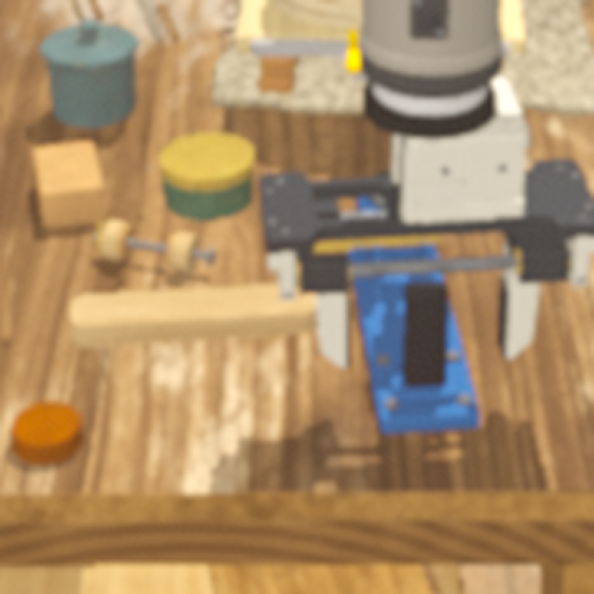

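Call:
arm_command --pt "0 0 0 0 0.2" --pt "0 0 0 0 0.2" --pt "0 0 0 0 0.2" --pt "0 0 0 0 0.2" --pt "0 0 0 0 0.2" --pt "0 0 0 0 0.2" --pt "0 0 0 0 0.2" --pt "0 0 0 0 0.2"

```text
time: 2.7
tool_pos: [436.5, 341.3, 215.2]
tcp_rot: [1.249, 1.57, -0.242]
contact_force: [0.4, 0.1, -0.0]
grip_width: 32.4
```

```bash
python3 - <<'E'
from h import *
from plant import bot
plan(436,340.4,55,np.arctan2(.08,.997)-.131,bot)
E
```

```text
t 2.7 grip pt [436.6 341.2  56.2] ydir 4.55 zdir [ 0.079 -0.997  0.   ] xdir [ 9.e-04 -2.e-04 -1.e+00]
shift cm [ 0.12 -0.07  0.08] turn 7.47 F [ 0.37  0.06 -0.03] w 32.4 q6 [ 5.250e-01  6.110e-01  1.667e+00 -1.000e-03  8.620e-01  4.460e-01]
```

Call:
arm_command --pt "0 0 0 0 0.1" --pt "0 0 0 0 0.1" --pt "0 0 0 0 0.1" --pt "0 0 0 0 0.1"

```text
time: 3.1
tool_pos: [436.3, 341.3, 215.2]
tcp_rot: [1.019, 1.57, -0.472]
contact_force: [-0.5, 0.4, 0.5]
grip_width: 26.1
```

Call:
arm_command --pt "0 0 0 1 0.1" --pt "0 0 0 2 0.1" --pt "0 0 0 3 0.1" --pt "0 0 0 4 0.1" --pt "0 0 0 5 0.1" --pt "0 0 0 6 0.1" --pt "0 0 0 7 0.1" --pt "0 0 0 7.5 0.1" --pt "0 0 0 7.5 0.1" --pt "0 0 0 7.5 0.1"

```text
time: 4.1
tool_pos: [436.3, 341.3, 215.2]
tcp_rot: [1.217, 1.57, -0.405]
contact_force: [4.0, -2.0, -1.5]
grip_width: 25.9
```

```bash
python3 - <<'E'
from h import *
from plant import bot
plan(452,230,56,np.arctan2(.08,.997)-.131,bot)
c=bot.capture("side");cv2.imwrite("pics/s3.png",cv2.resize(c["frame"][200:380,235:415],None,fx=3.3,fy=3.3,interpolation=cv2.INTER_CUBIC))
c=bot.capture("top");cv2.imwrite("pics/t3.png",cv2.resize(c["frame"][180:260,180:340],None,fx=5,fy=5,interpolation=cv2.INTER_CUBIC))
E
```

```text
t 4.1 grip pt [436.4 341.2  56.2] ydir -2.97 zdir [-0.052 -0.999  0.   ] xdir [ 4.e-04 -2.e-04 -1.e+00]
shift cm [ 0.02  2.14 11.03] turn -0.06 F [ 3.96 -1.97 -1.51] w 25.9 q6 [ 0.525  0.611  1.668 -0.     0.863  0.578]
```

View pics/t3.png

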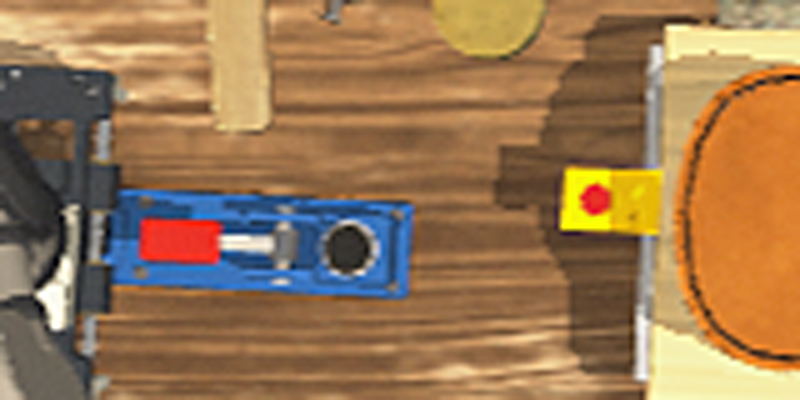

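View pics/s3.png

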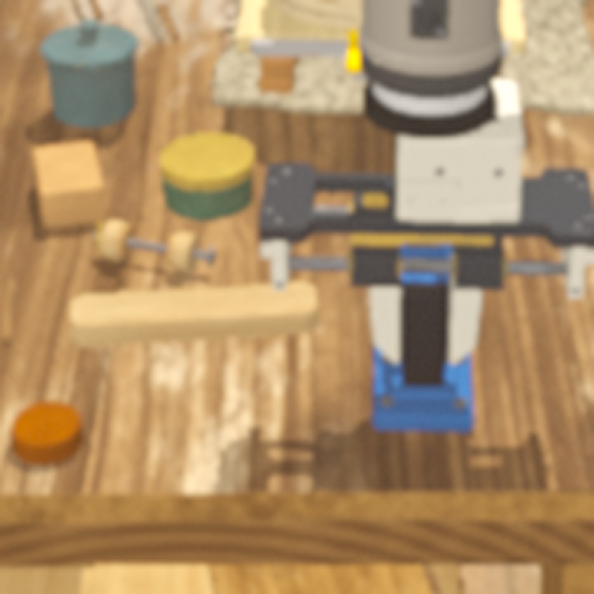

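Call:
arm_command --pt "0 0.1 1 0 0.1" --pt "0 0.3 2.5 0 0.1" --pt "0 0.6 4 0 0.1" --pt "0 0.9 5.5 0 0.1" --pt "0 1.2 7 0 0.1" --pt "0 1.6 8.5 0 0.1" --pt "0 1.9 10 0 0.1" --pt "0 2.1 11 0 0.1" --pt "0 2.1 11 0 0.1"

```text
time: 5.1
tool_pos: [451.9, 228.3, 215.2]
tcp_rot: [-0.069, 1.569, -1.693]
contact_force: [1.2, -4.0, 0.2]
grip_width: 26.1
```

```bash
python3 - <<'E'
from h import *
from plant import bot
plan(466.1,191.3,56,np.arctan2(.08,.997)-.131,bot)
c=bot.capture("side");cv2.imwrite("pics/s4.png",cv2.resize(c["frame"][200:380,235:415],None,fx=3.3,fy=3.3,interpolation=cv2.INTER_CUBIC))
c=bot.capture("top");cv2.imwrite("pics/t4.png",cv2.resize(c["frame"][180:260,180:340],None,fx=5,fy=5,interpolation=cv2.INTER_CUBIC))
E
```

```text
t 5.1 grip pt [451.9 228.   56.2] ydir -3.04 zdir [-0.053 -0.999  0.002] xdir [-2.0e-04 -1.9e-03 -1.0e+00]
shift cm [0.02 1.61 3.59] turn -0.13 F [ 1.21 -3.99  0.21] w 26.1 q6 [ 0.317  0.547  1.803 -0.002  0.792  0.372]
```

View pics/t4.png

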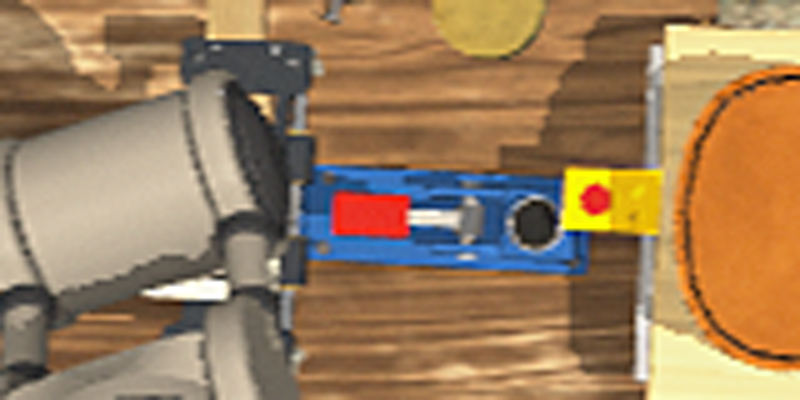

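View pics/s4.png

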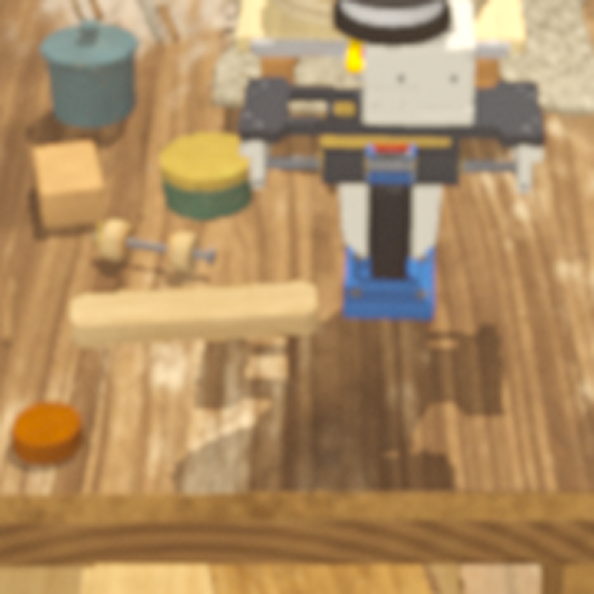

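```bash
python3 - <<'E'
from h import *
A=lambda x,y:pix((x,y),5,180,180)
s=back(TOP,A(534.5,222),60);l=back(TOP,A(596,199.5),84);print(s,l,l-s, "yaw ref",np.array([451.9,228])-s[:2])
E
```

```text
[444.39006232  67.80656335  60.        ] [457.45371511  29.58394035  84.        ] [ 13.06365278 -38.22262299  24.        ] yaw ref [  7.50993768 160.19343665]
```

Call:
arm_command --pt "0 0.2 0.8 0 0.1" --pt "0 0.4 1.6 0 0.1" --pt "0 0.7 2.3 0 0.1" --pt "0 1.1 3.0 0 0.1" --pt "0 1.4 3.5 0 0.1" --pt "0 1.5 3.7 0 0.1" --pt "0 1.5 3.7 0 0.1" --pt "0 1.5 3.7 0 0.1"

```text
time: 6.0
tool_pos: [465.0, 191.2, 215.2]
tcp_rot: [0.115, 1.568, -1.508]
contact_force: [0.5, -3.2, -1.9]
grip_width: 25.9
```

```bash
python3 - <<'E'
from h import *
from plant import bot
plan(466.1,191.3,56,np.arctan2(.08,.997)-.131,bot)
c=bot.capture("side");cv2.imwrite("pics/s5.png",cv2.resize(c["frame"][200:380,235:415],None,fx=3.3,fy=3.3,interpolation=cv2.INTER_CUBIC))
c=bot.capture("top");cv2.imwrite("pics/t5.png",cv2.resize(c["frame"][190:250,210:330],None,fx=6.5,fy=6.5,interpolation=cv2.INTER_CUBIC))
E
```

```text
t 6.0 grip pt [465.  190.8  56.2] ydir -2.99 zdir [-0.052 -0.999  0.002] xdir [ 2.0e-04 -2.4e-03 -1.0e+00]
shift cm [ 0.02  0.1  -0.06] turn -0.08 F [ 0.45 -3.18 -1.86] w 25.9 q6 [ 0.238  0.543  1.813 -0.003  0.786  0.293]
```

View pics/t5.png

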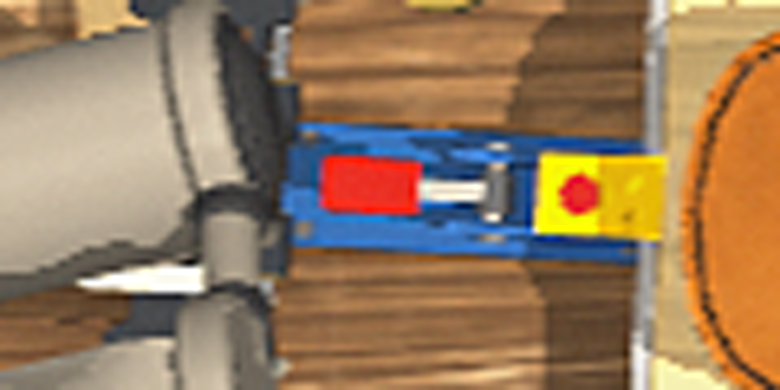

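View pics/s5.png

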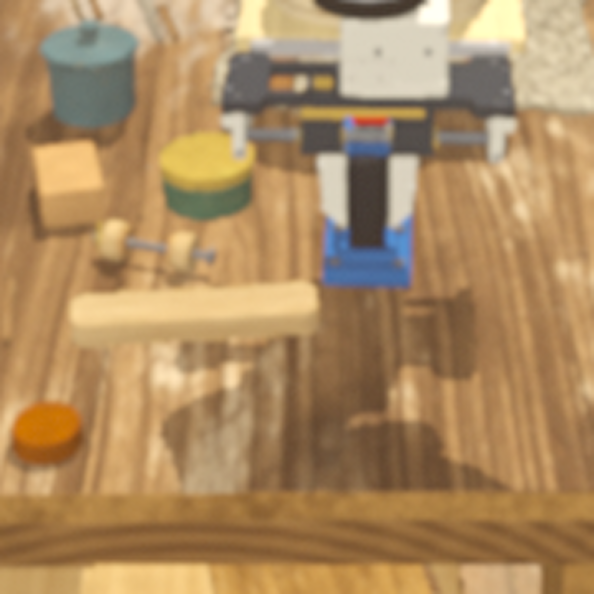

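```bash
python3 - <<'E'
from h import *
A=lambda x,y:pix((x,y),6.5,210,190)
for q,z in [((300,125),12),((645,143),12),((300,246),12),((630,261),12),((497,192),46),((580,194),84),((421,184),65),((370,185),80)]:
    print(q,back(TOP,A(*q),z).round(1))
E
```

```text
(300, 125) [492.3 168.2  12. ]
(645, 143) [483.5   2.2  12. ]
(300, 246) [434.2 167.5  12. ]
(630, 261) [426.9   9.3  12. ]
(497, 192) [459.3  70.4  46. ]
(580, 194) [457.7  29.6  84. ]
(421, 184) [462.7 104.   65. ]
(370, 185) [461.9 125.5  80. ]
```

Call:
arm_command --pt "0 0 0 0 0.7" --pt "0 0 0 0 0.7" --pt "0 0 0 0 0.7" --pt "0 0 0 0 0.7" --pt "0 0 0 0 0.7" --pt "0 0 0 0 0.7" --pt "0 0 0 0 0.7" --pt "0 0 0 0 0.7"

```text
time: 6.9
tool_pos: [464.9, 191.3, 215.2]
tcp_rot: [0.082, 1.568, -1.54]
contact_force: [-0.7, 0.1, -0.6]
grip_width: 64.4
```

Call:
arm_command --pt "-2 0 0 0 0.7" --pt "-5 0 0 0 0.5" --pt "-8 0 0 0 0.3" --pt "-10 0 0 0 0" --pt "-10 0 0 0 0" --pt "-10 0 0 0 0" --pt "-10 0 0 0 0" --pt "-10 0 0 0 0" --pt "-10 0 0 0 0" --pt "-10 0 0 0 0"

```text
time: 7.9
tool_pos: [464.9, 191.5, 314.6]
tcp_rot: [-0.279, 1.568, -1.902]
contact_force: [1.4, -0.6, -0.2]
grip_width: 1.2
```

```bash
python3 - <<'E'
from h import *
from plant import bot
plan(462.4,132.0,100,np.arctan2(.08,.997)-.131,bot,178)
c=bot.capture("side");cv2.imwrite("pics/s6.png",cv2.resize(c["frame"][160:340,235:415],None,fx=3.3,fy=3.3,interpolation=cv2.INTER_CUBIC))
c=bot.capture("top");cv2.imwrite("pics/t6.png",cv2.resize(c["frame"][190:250,210:330],None,fx=6.5,fy=6.5,interpolation=cv2.INTER_CUBIC))
c=bot.capture("wrist");cv2.imwrite("pics/w6.png",c["frame"])
E
```

```text
t 7.9 grip pt [464.8 191.  136.6] ydir -2.97 zdir [-0.052 -0.999  0.003] xdir [-9.0e-04 -2.7e-03 -1.0e+00]
shift cm [3.68 0.07 5.9 ] turn -0.06 F [ 1.37 -0.55 -0.22] w 1.2 q6 [ 0.239  0.397  1.714 -0.003  1.032  0.292]
```

View pics/t6.png

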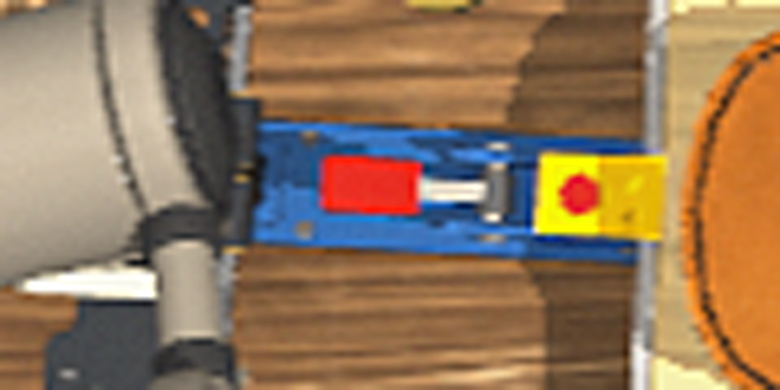

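View pics/s6.png

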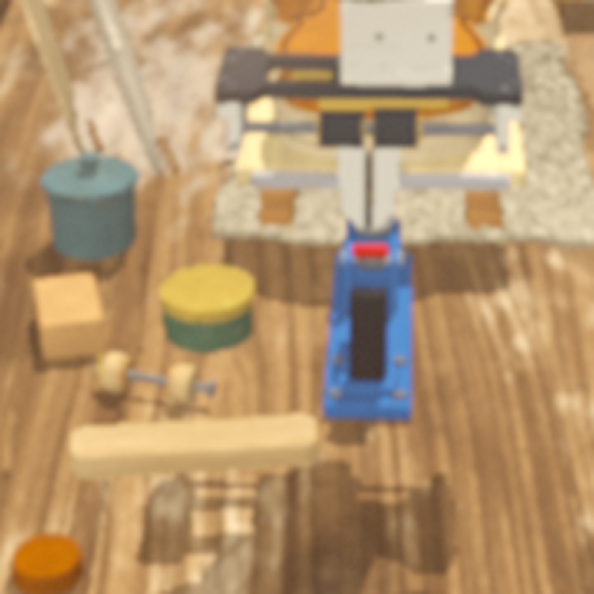

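View pics/w6.png

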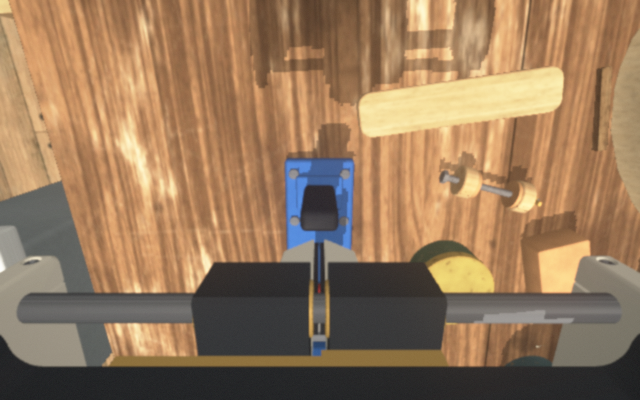

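Call:
arm_command --pt "0 0 3 0 0" --pt "0 0.1 5.5 0 0" --pt "1 0.1 5.8 0 0" --pt "1.7 0.1 5.8 0 0" --pt "1.7 0.1 5.8 0 0" --pt "1.7 0.1 5.8 0 0"

```text
time: 8.65
tool_pos: [462.9, 134.2, 297.8]
tcp_rot: [-0.334, 1.568, -1.956]
contact_force: [-0.4, 0.5, -0.1]
grip_width: 0.3
```

```bash
python3 - <<'E'
from h import *
from plant import bot
plan(462.8,142.0,45,np.arctan2(.08,.997)-.131,bot,178)
c=bot.capture("side");cv2.imwrite("pics/s7.png",cv2.resize(c["frame"][160:340,235:415],None,fx=3.3,fy=3.3,interpolation=cv2.INTER_CUBIC))
E
```

```text
t 8.65 grip pt [462.7 133.8 119.8] ydir -2.93 zdir [-0.051 -0.999  0.002] xdir [-0.001  -0.0024 -1.    ]
shift cm [ 7.48 -0.03 -0.84] turn -0.01 F [-0.35  0.54 -0.15] w 0.3 q6 [ 0.124  0.385  1.79  -0.003  0.967  0.176]
```

View pics/s7.png

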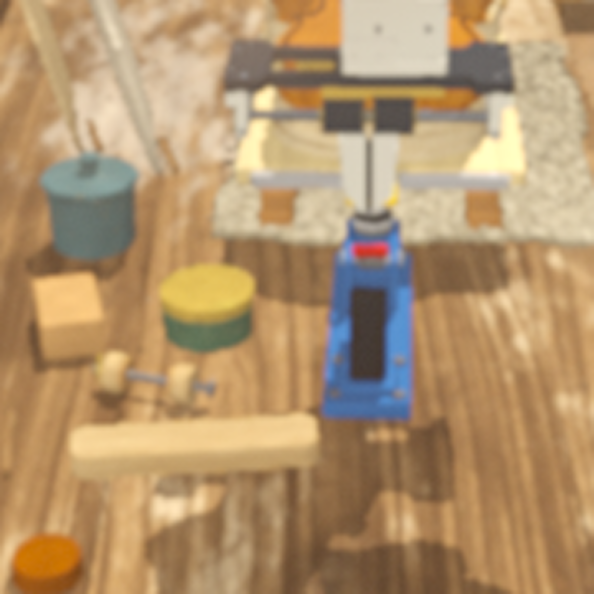

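Call:
arm_command --pt "2.5 0 0 0 0" --pt "3.3 0 0 0 0" --pt "4.0 0 0 0 0" --pt "4.7 0 -0.2 0 0" --pt "5.4 0 -0.4 0 0" --pt "6.1 0 -0.6 0 0" --pt "6.7 0 -0.7 0 0" --pt "7.1 0 -0.8 0 0" --pt "7.4 0 -0.8 0 0" --pt "7.4 0 -0.8 0 0"

```text
time: 9.7
tool_pos: [463.7, 142.6, 225.2]
tcp_rot: [0.65, 1.569, -0.971]
contact_force: [-2.6, 1.0, 11.4]
grip_width: 0.5
```

```bash
python3 - <<'E'
from h import *
from plant import bot
plan(462.8,142.0,45,np.arctan2(.08,.997)-.131,bot,178)
c=bot.capture("side");cv2.imwrite("pics/s8.png",cv2.resize(c["frame"][160:340,235:415],None,fx=3.3,fy=3.3,interpolation=cv2.INTER_CUBIC))
c=bot.capture("top");cv2.imwrite("pics/t8.png",cv2.resize(c["frame"][190:250,210:330],None,fx=6.5,fy=6.5,interpolation=cv2.INTER_CUBIC))
E
```

```text
t 9.7 grip pt [463.9 142.2  47.2] ydir -2.89 zdir [-0.05  -0.999  0.002] xdir [ 0.0013 -0.0018 -1.    ]
shift cm [ 0.22 -0.11  0.03] turn 0.03 F [-2.58  1.02 11.39] w 0.5 q6 [ 0.141  0.502  1.855 -0.003  0.784  0.193]
```

View pics/s8.png

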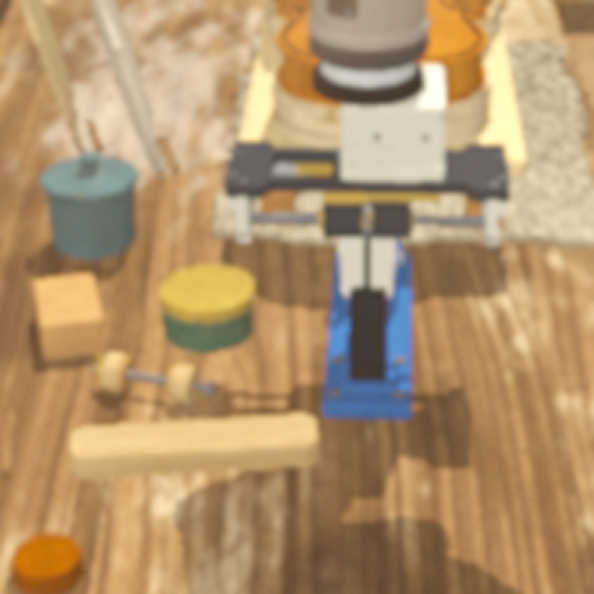

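View pics/t8.png

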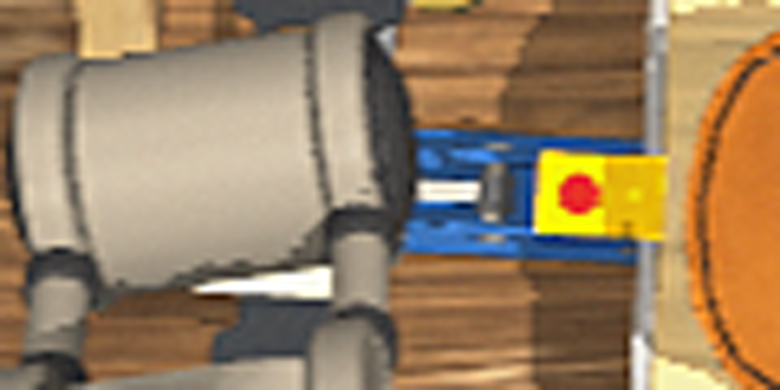

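Call:
arm_command --pt "0.2 0 0 0 0" --pt "0.4 0 0 0 0" --pt "0.4 0 0 0 0" --pt "0.4 0 0 0 0"

```text
time: 10.2
tool_pos: [463.7, 142.7, 223.3]
tcp_rot: [0.79, 1.568, -0.83]
contact_force: [-6.0, -2.4, 18.1]
grip_width: 0.4
```

Call:
arm_command --pt "-0.6 0 0 0 0" --pt "-1.4 0 0.2 0 0" --pt "-2.4 0 0.4 0 0" --pt "-3.4 0 0.6 0 0" --pt "-4.4 0 0.8 0 0" --pt "-5.4 0 0.8 0 0" --pt "-6 0 0.8 0 0" --pt "-6 0 0.8 0 0" --pt "-6 0 0.8 0 0" --pt "-6 0 0.8 0 0"

```text
time: 11.2
tool_pos: [463.0, 134.9, 282.9]
tcp_rot: [0.486, 1.568, -1.135]
contact_force: [-0.6, 0.1, 0.8]
grip_width: 0.3
```

```bash
python3 - <<'E'
from h import *
from plant import bot
plan(462.8,142.0,45,np.arctan2(.08,.997)-.131,bot,178)
c=bot.capture("side");cv2.imwrite("pics/s9.png",cv2.resize(c["frame"][160:340,235:415],None,fx=3.3,fy=3.3,interpolation=cv2.INTER_CUBIC))
c=bot.capture("top");cv2.imwrite("pics/t9.png",cv2.resize(c["frame"][190:250,210:330],None,fx=6.5,fy=6.5,interpolation=cv2.INTER_CUBIC))
E
```

```text
t 11.2 grip pt [463.2 134.5 104.9] ydir -2.85 zdir [-0.05  -0.999  0.002] xdir [ 0.0011 -0.0023 -1.    ]
shift cm [ 5.99 -0.08 -0.76] turn 0.07 F [-0.61  0.1   0.76] w 0.3 q6 [ 0.125  0.407  1.807 -0.003  0.927  0.177]
```

View pics/s9.png

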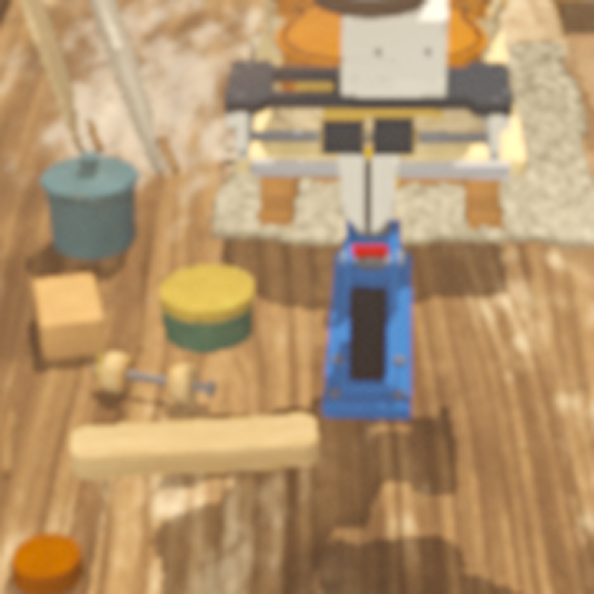

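View pics/t9.png

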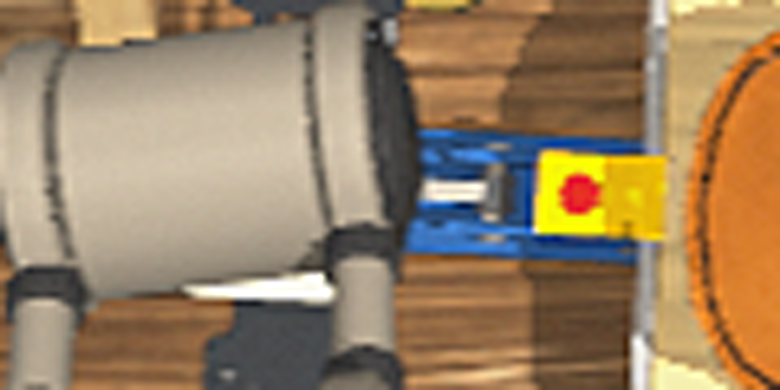

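Call:
arm_command --pt "1.8 0 0 0 0" --pt "2.6 0 -0.1 0 0" --pt "3.3 0 -0.2 0 0" --pt "4.0 0 -0.4 0 0" --pt "4.7 0 -0.6 0 0" --pt "5.3 0 -0.7 0 0" --pt "5.8 0 -0.8 0 0" --pt "6.1 0 -0.8 0 0" --pt "6.3 0 -0.8 0 0" --pt "6.3 0 -0.8 0 0"

```text
time: 12.3
tool_pos: [463.7, 142.8, 222.5]
tcp_rot: [0.914, 1.567, -0.706]
contact_force: [-7.8, -1.7, 32.1]
grip_width: 0.2
```

```bash
python3 - <<'E'
from h import *
from plant import bot
plan(462.8,142.0,45,np.arctan2(.08,.997)-.131,bot,178)
c=bot.capture("side");cv2.imwrite("pics/s10.png",cv2.resize(c["frame"][160:340,235:415],None,fx=3.3,fy=3.3,interpolation=cv2.INTER_CUBIC))
c=bot.capture("top");cv2.imwrite("pics/t10.png",cv2.resize(c["frame"][190:250,210:330],None,fx=6.5,fy=6.5,interpolation=cv2.INTER_CUBIC))
print(bot.get_obs()['contact_force'])
E
```

```text
t 12.3 grip pt [464.2 142.4  44.5] ydir -2.82 zdir [-0.049 -0.999  0.002] xdir [ 0.0029 -0.0025 -1.    ]
shift cm [-0.05 -0.14  0.04] turn 0.1 F [-7.78 -1.74 32.07] w 0.2 q6 [ 0.141  0.506  1.857 -0.004  0.776  0.194]
[-8.19765181 -1.61498489 31.05804434]
```

View pics/s10.png

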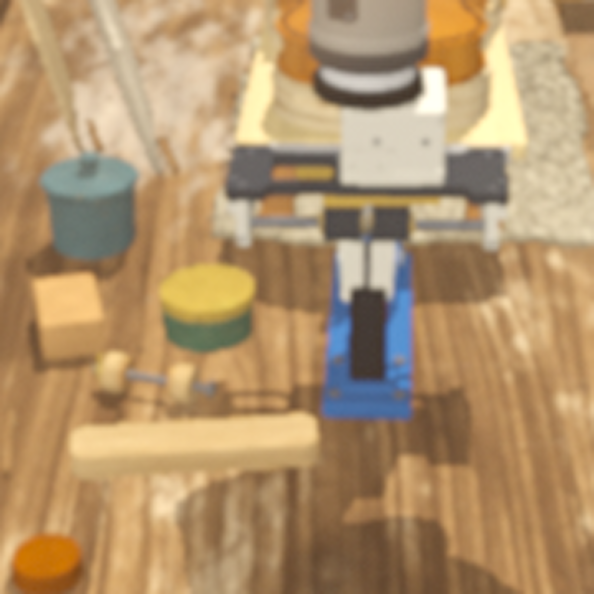

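View pics/t10.png

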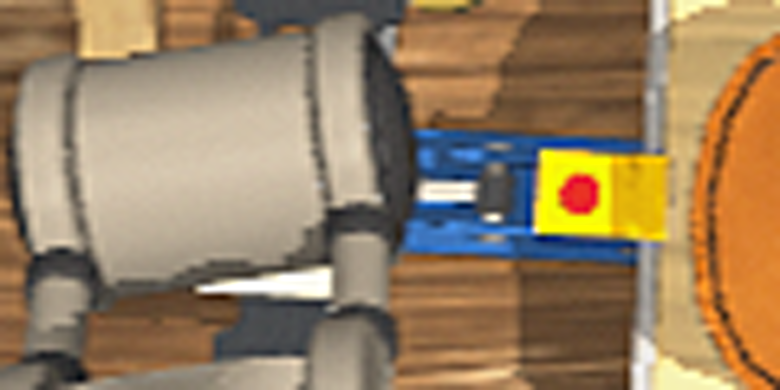

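Call:
arm_command --pt "0.2 0 0 0 0" --pt "0.2 0 0 0 0" --pt "0.2 0 0 0 0" --pt "0.2 0 0 0 0" --pt "0.2 0 0 0 0"

```text
time: 12.9
tool_pos: [463.5, 142.8, 222.8]
tcp_rot: [1.014, 1.566, -0.605]
contact_force: [-7.6, -1.6, 27.3]
grip_width: 0.7
```

```bash
python3 - <<'E'
from h import *
A=lambda x,y:pix((x,y),6.5,210,190)
for h in (0,.02,.031):
  for n,z,p in (("spot",84,(457.6,29.6)),): print(h,(proj(TOP,[*p,z+h*1000])-np.array([210,190])+.5)*6.5-.5)
E
```

```text
0 [579.9159695 194.1780153]
0.02 [577.54735361 193.36288365]
0.031 [576.21184469 192.90328377]
```

```bash
python3 - <<'E'
from h import *
from plant import bot
c=bot.capture("side");f=c["frame"]
a=cv2.imread("pics/side0.png")
cv2.imwrite("pics/cmp.png",np.vstack([cv2.resize(x[180:240,295:415],None,fx=4.5,fy=4.5,interpolation=cv2.INTER_CUBIC) for x in(a,f)]))
for z in(70,95,98): print(z,(proj(SIDE,[549.7,-9,z])-[295,180]+.5)*4.5)
print(bot.get_obs()['contact_force'],np.abs(bot.get_obs()['dq']).max())
E
```

```text
70 [ 73.76297567 158.50650599]
95 [ 72.64449788 119.04086278]
98 [ 72.50906166 114.26197688]
[-7.99293689 -1.62549025 27.15682803] 0.0016930893646591035
```

View pics/cmp.png

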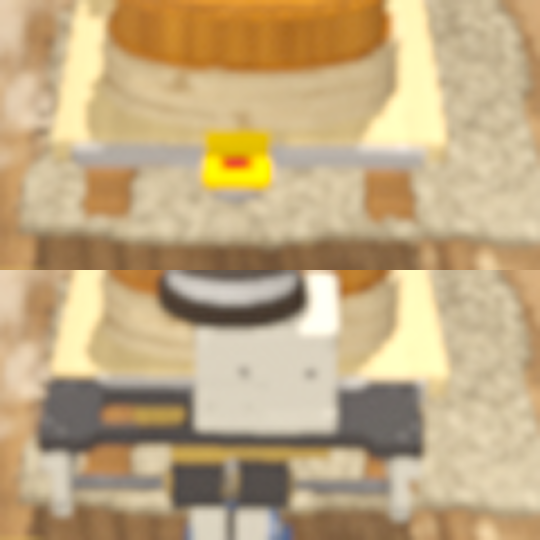

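```bash
python3 - <<'E'
from plant import bot
print(bot.close_job())
o=bot.get_obs();print(o['time'],o['tool_pos'],o['contact_force'])
E
```

```text
the job is handed in; nothing more can be done
None
the job is handed in; nothing more can be done
```

I did the whole job in about 13 s of the 54 s allowed and handed it in. The hand-in gives no verdict, so the results below are my own checks.

- **Placing the jack:** I slid it in by its post, turning it about 7.5° to line up with the stand, and let go. Its saddle came out about 1–2 mm from the lift point, and it passed the batten without touching.
- **Strokes:** I pressed the handle down until it stopped, let it come all the way up, then pressed it down to the stop again. I held it there at hand-in.
- **Last checks:** The fingertips were at a height of about 45 mm, which is the handle's level stop, pressing with about 27 N downward and 8 N sideways. The arm was still. The board's free end had risen by roughly 23–24 mm in the side view, or about 0.06 rad. In the pictures the jack stayed where I put it, the bystanders did not move, and the robot never touched the board, shoe or violin.
- **What I could not check:** The gripper hid the saddle, shoe and handle plate from the side and top cameras at the end. The saddle's height and the handle's angle are therefore inferred from the fingertip height and the board's rise.

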